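# Snug a pine batten under the hold-down clamp

### The arm

A 7-joint arm with a two-finger parallel gripper is mounted at the origin on the work surface. World frame = base frame: x ahead of the robot, y to its left, z up, the work surface at z = 0. Lengths are in m, angles in rad, forces in N, time in s.
With the tool pointing down it reaches from about 0.425 to 0.825 m from the base axis. Payload 3.6 kg.
Tool frame: the origin (TCP) lies where the fingers leave the gripper's body, on its centre line; the fingertips stand 73 mm ahead of it and the grasp point (between the pads) lies 54 mm ahead of it; z points along the fingers, y is the line along which they close (so a half turn about z gives the same grasp; the last joint's range is limited). The gripper opens to 85 mm and grips with 20 to 120 N. Pads are 22 mm wide; open, the fingers measure 114 mm over their backs; the gripper's body (76 mm by 85 mm) begins 54 mm behind the grasp point. The pads swing forward as they close: fully open they stand 13 mm farther back than shut.
Start: joints at [-1.367, 0.615, -0.013, 1.423, 0.008, 1.103, -0.04], TCP at [0.149, 0.633, 0.304] pointing down, gripper open.
Joint ranges: [-3.12, 3.12], [-0.3, 2.06], [-1.34, 1.32], [0.26, 2.42], [-1.36, 4.5], [0.01, 1.98], [-2.84, 2.84]. Speed limits (rad/s): [2.79, 2.79, 3.14, 3.14, 3.14, 3.14, 3.14].

### API

Orientations are given as a unit quaternion [x, y, z, w].
In Python, from station import arm, snapshot, camera_info, ticket gives the robot as it stands. Calls block until the motion is done:
- arm.movep(position, orientation): joint-space move of the TCP to a pose.
- arm.line_to(position, velocity=0.15, ori=None): straight line of the TCP; ori=None keeps the orientation; velocity is the mean speed in m/s.
- arm.move_j(angles): joint-space move.
- arm.move_gripper(opening, effort=None): opening from 0.0 (shut) to 1.0 (fully open); effort is the grip in N (None keeps the last); returns when the fingers have stopped.
- arm.pause(seconds).
- arm.ik(position, orientation): joint angles nearest the present ones, or None.
- snapshot(name): name is "scene" or "side" or "wrist"; returns the picture (420x560x3 uint8, blue, green, red); there is no depth.
- camera_info(name): a dict with "fx", "fy", "cx", "cy" (pixels), "R" (3x3) and "t" (3): a world point X has camera coordinates R X + t; the wrist camera has in their place "T_tool_cam" (4x4, takes a point from camera to tool coordinates, whose origin is the TCP and whose axes are the flange's). Camera axes: x right, y down, z forward; pixel columns grow to the right and rows downward; lengths in m; the calibration is good to about 2 mm. A picture is of the moment at which its call begins: read the wrist's pose just before it. camera_info takes no time and is no camera call.
A pose or a line that the arm cannot do raises arm.MotionError and nothing moves.
- ticket.finish_job(): hands the job in; it is judged then, once.
Readings, each from a call of its own:
- arm.read_time(): time.
- arm.read_joint_positions(): joint angles.
- arm.read_dq(): joint speeds.
- arm.read_effort(): joint torques, N m.
- arm.read_tool_pos(): TCP position.
- arm.read_eef_rot(): TCP orientation.
- arm.read_ft_force(): force on the tool from outside, world axes, zero at the start.
- arm.read_wrist_torque(): the same for the moment, N m.
- arm.read_opening(): opening from 0.0 (shut) to 1.0 (fully open).
- arm.read_finger_force(): force on a finger pad.
Only numpy, scipy, OpenCV 4.12 (cv2) and the standard library are available. Lean on these libraries where they do the work, as an engineer would, in place of code of your own. Each camera call takes 0.05 s, during which the arm holds its last target. There are 200 camera calls.

### The job

Slide the loose brown pine batten in under the blue hold-down clamp until its end butts gently and squarely against the clamp's upright, centred under the pad. Then turn the crank clockwise until the pad meets the wood and snug it by feel: clearly firmer than the crank's own drag, but without crushing the wood. Let go, and leave the tin, the jar and the protractor where they are.

Things in the scene. Friction and masses are not known exactly. Their poses are not given: they have to be found in the camera images.
- clamp: Blue plastic hold-down clamp, fixed. Origin on the board on the vertical screw axis, z up. Mouth opens to its -y: the batten goes in along +y. Upright 60 mm wide, 88 mm tall, stop face at y = +30 mm; it and its foot (110 mm wide) reach y = +114 mm. Arm 44 mm wide, underside 66 mm and top 88 mm up, reaches to y = -25 mm; on it the steel crank, top 100 mm up, knob 50 mm from the screw axis.
- stop: The flat stop face on the clamp's upright, 60 mm wide, 50 mm tall; origin at the foot of the face's middle (clamp x = 0, y = +30 mm, z = 0), axes as the clamp. The batten's end must butt against it; ramming it (more than about 45 N) is not gentle.
- batten: Loose brown-stained pine batten, 220 mm long along its y, 42 mm wide along x, 18 to 23 mm thick (hand planed, unmeasured), 0.1 kg. Origin at the centre of its underside. Starts flat on the board before the clamp's mouth, roughly along the clamp's y (up to 0.2 rad off) and up to 25 mm off centre, its +y end towards the clamp but not yet under the pad.
- batten_tip (a point): Centre of the batten's +y end face, the end that butts against the stop (110 mm from the batten's centre, at mid thickness). Butted home, it has clamp y = +30 mm.
- pad: Round rubber pad, 34 mm across, on the screw axis; origin at the centre of its underside. Driven straight down, not turning, 4.77 mm per rad of crank; about 45 mm above the board at crank 0. Its cushion gives some 1 to 2 mm from first touch to snug (about 0.4 rad of crank), so height does not tell how tight it is. Snug is 22 to 60 N on the wood (40 N is right); above 85 N it dents it.
- crank (a joint): Crank angle, rad, 0 to 7; grows clockwise seen from above, driving the pad down. Starts at 0 to 2. At 0 the crank arm points to clamp +x. Stays where it is left. Free drag 0.30 N m, about 6 N at the knob (50 mm); pad force F adds 0.00477 F N m, so while turning a snug pad adds about 4 N at the knob, a crushing one 8 N.
- knob_mid (a point): Middle of the crank's upright wooden knob: a round sleeve, 18 mm across and 36 mm tall (102 to 138 mm above the board), that spins freely on its pin, so it can be held while the crank goes round. This point is on its axis, 120 mm above the board.
- tin: Closed aluminium lunch tin with a sliding catch, 118 x 173 x 50 mm, origin at the centre of its underside; a bystander, to be left alone.
- jar: Glass jam jar with a twist lid, 68 mm across, 95 mm tall, origin at the centre of its underside; a bystander, to be left alone.
- protractor: Clear plastic half-round protractor, 112 x 60 x 4 mm, lying flat, origin at the middle of its straight edge; a bystander, to be left alone.
There are look-alikes about, which are no part of the job. What is meant by the clamp is not orange, and is the larger of those in its own colour. There is more than one size of the batten; the one meant has the size given above.

How it is judged:
On the way, in this order (a step that is already met when the one before it is completed fails the run):
1. the batten's end is butted squarely against the stop, under the pad, before the pad presses on it (y of batten_tip in the frame of clamp above 0.0265 m and x of batten_tip in the frame of clamp between -0.012 and 0.012 m and angle between the y axis of batten and the y axis of clamp, either way round below 0.09 rad and contact force between pad and batten below 1 N), for 0.2 s.
2. the pad meets the batten (contact force between pad and batten above 3 N), for 0.1 s.
At the end, for the whole second after the job is handed in: The batten rests with its end against the stop (within 3.5 mm), centred under the pad within 12 mm and square to the clamp within 0.09 rad, the pad holds it with 22 to 60 N, and everything is let go and at rest (contact force between pad and batten between 22 and 60 N and y of batten_tip in the frame of clamp above 0.0265 m and x of batten_tip in the frame of clamp between -0.012 and 0.012 m and angle between the y axis of batten and the y axis of clamp, either way round below 0.09 rad and linear speed of batten below 0.01 m/s and linear speed of pad below 0.005 m/s); the robot touches nothing.
It fails at once if the wood is crushed: the pad presses with more than 85 N (contact force between pad and batten above 85 N).
It fails at once if the batten is rammed into the stop with more than 45 N (contact force between stop and batten above 45 N).
It fails at once if the tin, the jar or the protractor is moved more than 15 mm (distance of any of tin, jar, protractor from where it was at the start of the episode above 0.015 m).
It also fails if it takes over 70 s, if anything falls off the work surface, if the arm or the gripper's body presses on something with over 40 N, if the wrist force passes 120 N, or if a joint passes its speed limit or range.

## Working session

There is one attempt and no reset: what is moved stays moved. The work goes in short steps, each a Python script; the robot and the scene stay as the last script left them, time stands still between calls to the robot, and variables do not carry over. Pictures are saved under pics/ and viewed, at most 10 in all, crops included, and the job is handed in when it is done.

```bash
mkdir -p pics; ls; python3 - <<'E'
from station import *
import cv2,numpy as np
for n in("scene","side"):
    cv2.imwrite(f"pics/{n}0.png",snapshot(n)); c=camera_info(n)
    print(n,c['fx'],c['cx'],c['cy'],np.round(c['R'],3).tolist(),c['t'])
    print((-np.array(c['R']).T@np.array(c['t'])))
print(camera_info('wrist'),arm.read_time(),arm.read_eef_rot(),arm.read_ft_force())
E
```

```text
pics
scene 431.95375463074663 275.1862807401841 212.63107388809235 [[-0.498, 0.867, -0.02], [0.57, 0.31, -0.761], [-0.654, -0.39, -0.649]] [ 0.2577267  -0.22239752  1.37004073]
[1.15054162 0.37964199 0.7245835 ]
side 410.0424090679713 280.14106296995357 221.28881230749099 [[-0.959, -0.283, 0.015], [-0.199, 0.633, -0.748], [0.202, -0.721, -0.663]] [0.46855531 0.17375077 0.87652217]
[0.30701427 0.65436502 0.7039696 ]
{'fx': 345.8853407993528, 'fy': 345.8853407993528, 'cx': 278.4542537368331, 'cy': 206.82410590937707, 'T_tool_cam': array([[-2.76443244e-04, -9.46952835e-01, -3.21372449e-01,
         8.25109079e-02],
       [ 9.99999858e-01, -4.07887157e-04,  3.41680486e-04,
        -5.08510249e-04],
       [-4.54639000e-04, -3.21372309e-01,  9.46952814e-01,
        -7.01925927e-02],
       [ 0.00000000e+00,  0.00000000e+00,  0.00000000e+00,
         1.00000000e+00]])} 0.1 [ 1.15111248e-01  9.93351891e-01 -1.18850133e-03 -9.69297933e-05] [-0.5456823   0.08445056  0.4119021 ]
```

View pics/scene0.png

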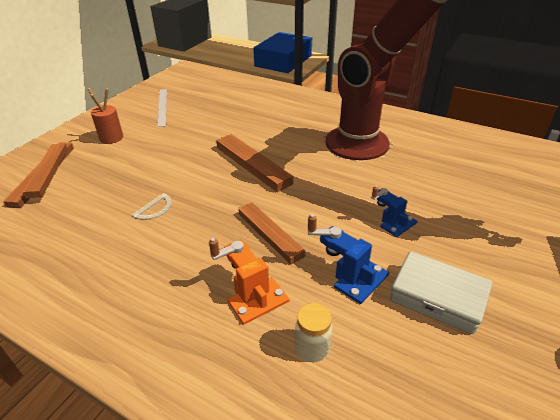

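View pics/side0.png

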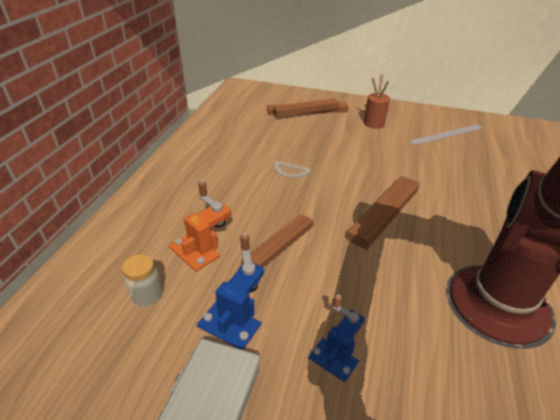

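The scene view shows the large blue clamp at about (348,258), with its knob at (312,223). There is a batten before its mouth at (270,232) and a bigger one at (255,162). The orange clamp is at (250,280), the small blue clamp at (395,210), the tin at (442,290), the jar at (313,332) and the protractor at (153,207). The side view agrees: blue clamp (235,305), knob (245,243), near batten (283,240).

```bash
cat > h.py <<'E'
import cv2,numpy as np
from station import *
from scipy.spatial.transform import Rotation as Ro
def cam(n):
    c=camera_info(n)
    if n=="wrist":
        T=np.eye(4);T[:3,:3]=Ro.from_quat(arm.read_eef_rot()).as_matrix();T[:3,3]=arm.read_tool_pos()
        W=T@c['T_tool_cam'];R=W[:3,:3];o=W[:3,3]
    else: R=np.array(c['R']).T;o=-R@np.array(c['t'])
    return dict(f=(c['fx'],c['fy']),c=(c['cx'],c['cy']),R=R,o=o)
def ray(c,p):
    p=np.atleast_2d(np.asarray(p,float)); d=np.c_[(p-c['c'])/c['f'],np.ones(len(p))]
    return d@c['R'].T
def plane(c,p,z):
    d=ray(c,p); return c['o']+d*((z-c['o'][2])/d[:,2])[:,None]
def tri(cs,ps):
    A=np.zeros((3,3));b=np.zeros(3)
    ds=[ray(c,p)[0] for c,p in zip(cs,ps)]
    for c,d in zip(cs,ds):
        d=d/np.linalg.norm(d);M=np.eye(3)-np.outer(d,d);A+=M;b+=M@c['o']
    X=np.linalg.solve(A,b)
    e=[np.linalg.norm(np.cross(X-c['o'],d/np.linalg.norm(d))) for c,d in zip(cs,ds)]
    return X,max(e)
def proj(c,X):
    q=(np.atleast_2d(X)-c['o'])@c['R']; return q[:,:2]/q[:,2:]*c['f']+c['c']
def mask(im,lo,hi): return cv2.inRange(cv2.cvtColor(im,cv2.COLOR_BGR2HSV),np.array(lo),np.array(hi))
def blobs(m,amin=60):
    cs,_=cv2.findContours(m,cv2.RETR_EXTERNAL,cv2.CHAIN_APPROX_NONE)
    return [c[:,0,:] for c in cs if cv2.contourArea(c)>amin]
E
python3 - <<'E'
from h import *
np.set_printoptions(precision=3,suppress=True)
for n,pts in (("scene",[(270,232),(255,162),(312,223)]),("side",[(283,240),(385,212),(245,243)])):
    im=cv2.imread(f"pics/{n}0.png");c=cam(n);hsv=cv2.cvtColor(im,cv2.COLOR_BGR2HSV)
    print(n,[hsv[y,x].tolist() for x,y in pts],'table',hsv[300,150].tolist())
    for nm,lo,hi in (("brown",(0,100,40),(11,255,190)),("blue",(100,120,30),(130,255,255))):
        for b in blobs(mask(im,lo,hi)):
            P=plane(c,b,.02)[:,:2].astype(np.float32);r=cv2.minAreaRect(P)
            print(nm,b.mean(0),b.min(0),b.max(0),'ctr',np.array(r[0]),'size',np.array(r[1]),round(r[2],1))
S=[cam("scene"),cam("side")]
print('knob',tri(S,[(312,222),(245,243)]))
print('base of robot scene',plane(S[0],(357,143),0))
print('jar tin protr',plane(S[0],[(313,345),(442,300),(153,207)],0))
E
```

```text
scene [[12, 178, 190], [11, 179, 104], [11, 179, 80]] table [16, 139, 227]
brown [  7.319 370.15 ] [  0 359] [ 21 385] ctr [ 1.046 -0.246] size [0.063 0.028] 83.8
brown [247.527 296.435] [228 269] [268 324] ctr [0.693 0.036] size [0.145 0.078] 24.3
brown [271.803 240.135] [239 209] [304 263] ctr [ 0.508 -0.022] size [0.23  0.049] 67.2
brown [ 24.431 197.863] [  4 185] [ 44 207] ctr [ 0.703 -0.661] size [0.058 0.105] 78.4
brown [ 55.798 165.734] [ 45 145] [ 69 186] ctr [ 0.555 -0.717] size [0.216 0.026] 34.9
brown [253.966 164.852] [217 141] [292 191] ctr [ 0.269 -0.219] size [0.323 0.078] 68.9
brown [355.205 144.   ] [326 127] [389 159] ctr [0.036 0.012] size [0.179 0.195] 16.8
brown [104.131 121.317] [ 91 107] [122 143] ctr [ 0.308 -0.774] size [0.276 0.081] 55.1
brown [496.942 111.656] [446  86] [557 137] ctr [-0.393  0.354] size [0.347 0.26 ] 90.0
brown [388.088  53.275] [338   0] [439 135] ctr [-0.812 -0.142] size [1.61  0.466] 17.6
blue [352.269 262.644] [321 231] [388 303] ctr [0.508 0.192] size [0.209 0.125] 43.9
blue [394.656 213.275] [378 192] [416 236] ctr [0.297 0.223] siz
[... 5266 characters left out ...]
own [59.618 17.209] [38  1] [81 34] ctr [ 2.189 -1.387] size [0.223 0.612] 40.2
brown [144.328   4.213] [134   0] [158  13] ctr [ 1.849 -1.741] size [0.146 0.298] 31.3
brown [96.122  5.11 ] [81  0] [115  16] ctr [ 2.106 -1.63 ] size [0.195 0.37 ] 37.7
brown [26.7    6.292] [2 0] [55 20] ctr [ 2.471 -1.495] size [0.278 0.479] 47.7
blue [339.779 348.578] [310 316] [363 380] ctr [0.3   0.203] size [0.139 0.077] 69.5
blue [235.218 305.639] [198 265] [262 348] ctr [0.524 0.171] size [0.203 0.114] 87.8
knob (array([0.534, 0.102, 0.121]), np.float64(0.002282859565754285))
base of robot scene [[0.002 0.003 0.   ]]
jar tin protr [[ 0.722  0.2    0.   ]
 [ 0.497  0.387  0.   ]
 [ 0.555 -0.352  0.   ]]
```

The near batten measures about 230 x 49 mm with its side included, so it is the 220 x 42 one. Its centre is near (0.51,-0.02). The knob triangulates to z=0.121, as it should. Next is a close look with the wrist camera from two places.

```bash
python3 - <<'E'
from h import *
import pickle
out=[]
for i,p in enumerate([(0.46,0.0,0.36),(0.46,0.12,0.36)]):
    print(arm.ik(p,[0,1,0,0]))
    arm.movep(p,[0,1,0,0]); arm.pause(.3)
    c=cam("wrist"); im=snapshot("wrist"); cv2.imwrite(f"pics/w{i}.png",im); out.append(c)
pickle.dump(out,open("w.pkl","wb")); print(arm.read_time(),arm.read_tool_pos(),arm.read_ft_force())
cv2.imwrite("pics/w01.png",np.hstack([cv2.resize(cv2.imread(f"pics/w{i}.png"),(400,300),interpolation=cv2.INTER_AREA) for i in(0,1)]))
E
```

```text
[-0.32614118  0.27057656  0.36208724  1.86588039 -0.1110252   1.02465736
  1.65247461]
[-0.53374843  0.29305716  0.30859986  1.82831171 -0.10217897  1.03563657
  1.38550574]
3.8583 [0.46014148 0.119001   0.36010016] [-0.2957527   0.04925129  0.64382624]
```

View pics/w1.png

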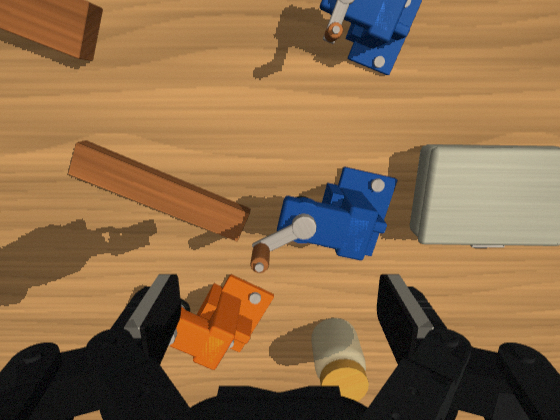

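The wrist view w1 shows the target batten from (72,160) to (248,222). The blue clamp's hub is at (304,228), its knob top at (260,267), its arm end at about (283,215), and a foot bolt at (377,186). The jar is at (340,375), and the tin is to the right of x=415.

```bash
python3 - <<'E'
from h import *
import pickle
np.set_printoptions(precision=4,suppress=True)
W=pickle.load(open("w.pkl","rb"));cs={'scene':cam('scene'),'side':cam('side'),'w0':W[0],'w1':W[1]}
G=np.array([.515,.14,.05])
for n in cs:
    im=cv2.imread(f"pics/{n}.png" if n[0]=='w' else f"pics/{n}0.png")
    g=proj(cs[n],G)[0];print(n,'clamp~',g)
    for b in blobs(mask(im,(0,0,110),(180,75,255)),12):
        m=b.mean(0)
        if np.linalg.norm(m-g)<110 and len(b)<150: print('  grey',m,b.min(0),b.max(0),len(b))
    for b in blobs(mask(im,(0,120,40),(12 if n[0]=='w' else 13,255,215)),300):
        if np.linalg.norm(b.mean(0)-proj(cs[n],[.51,-.02,.02])[0])<45: print('  batten',cv2.approxPolyDP(b,3,True)[:,0].tolist())
rows=[]
for n in('w0','w1'):
    im=cv2.imread(f"pics/{n}.png");g=proj(cs[n],[.51,.05,.03])[0]
    x=int(np.clip(g[0]-190,0,160));y=int(np.clip(g[1]-75,0,270));print(n,x,y)
    rows.append(cv2.resize(im[y:y+150,x:x+400],(800,300),interpolation=cv2.INTER_CUBIC))
cv2.imwrite("pics/crop1.png",np.vstack(rows))
E
```

```text
scene clamp~ [330.7608 247.5816]
  grey [322.5469 335.5312] [311 324] [331 343] 64
  grey [242.  309.9] [239 307] [245 313] 20
  grey [278.5882 291.6471] [275 289] [281 294] 17
  grey [354.6842 290.8421] [351 288] [358 294] 19
  grey [377.5    267.7222] [374 264] [381 271] 18
  grey [228.1507 250.0685] [212 241] [242 259] 73
  grey [326.9753 231.4938] [308 226] [344 237] 81
  grey [382.1905 191.    ] [378 188] [386 194] 21
  batten [[239, 209], [245, 221], [290, 264], [304, 256], [304, 250], [250, 203]]
side clamp~ [249.0492 280.7043]
  grey [243.5417 335.0417] [239 331] [248 339] 24
  grey [336.6316 308.0526] [332 306] [340 310] 19
  grey [206.2742 314.1613] [196 301] [215 325] 62
  grey [144.1858 287.6637] [125 268] [160 305] 113
  grey [200.3333 260.1333] [198 258] [203 262] 15
  grey [247.4062 262.0469] [242 250] [255 274] 64
  grey [178.4286 241.    ] [176 239] [181 243] 14
  grey [211.2041 202.3469] [200 196] [221 210] 49
  batten [[312, 219], [297, 214], [251, 252], [252, 260], [266, 265], [310, 228]]
w0 clamp~ [398.3844 213.8052]
  grey [339.2222 298.2222] [334 293] [344 303] 27
  grey [385.1905 267.619 ] [381 263] [389 271] 21
  grey [403.1729 233.8195] [372 215] [431 249] 133
  grey [473.1429 185.7429] [467 179] [479 192] 35
w1 clamp~ [297.2113 213.4814]
  grey [254.7778 297.7407] [250 293] [260 303] 27
  grey [259.0435 267.1304] [255 263] [263 271] 23
  grey [290.063  233.3386] [260 214] [315 250] 127
  grey [377.6471 185.0294] [372 179] [384 191] 34
w0 129 129
w1 32 129
```

View pics/crop1.png

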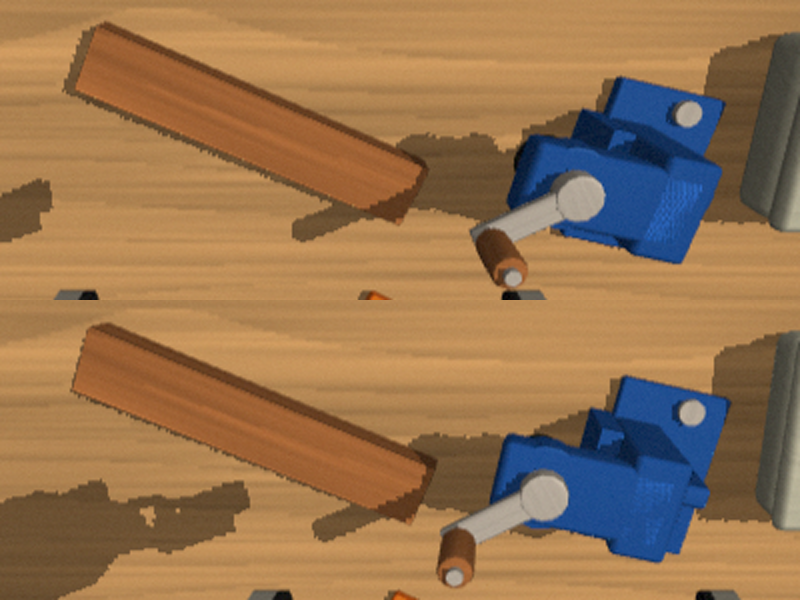

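The crop shows the batten's far-side top corners: A (near the clamp) at w0 (329,240.5) / w1 (237,240), and B at w0 (166,174.5) / w1 (68,174). The hub is at w0 (418,227.5) / w1 (304,226.5), and the knob pin top at (385,268) / (259,267).

```bash
python3 - <<'E'
from h import *
import pickle
np.set_printoptions(precision=4,suppress=True)
W=pickle.load(open("w.pkl","rb"));c0,c1=W;S,D=cam('scene'),cam('side')
print('cam',c0['o'],c1['o'])
T=lambda n,cs,ps:print(n,*tri(cs,ps))
T('A',W,[(329,240.5),(237,240)]);T('B',W,[(166,174.5),(68,174)])
T('hub w',W,[(418,227.5),(304,226.5)])
T('knob w',W,[(385.2,267.6),(259,267.1)])
T('bolt1 w',W,[(473.1,185.7),(377.6,185)])
T('bolt1 s',[S,D],[(377.5,267.7),(243.5,335)]);T('bolt2 s',[S,D],[(354.7,290.8),(208,317)])
T('hub s',[S,D],[(336,232),(249,269)])
T('bolt1 all',[S,D,c0,c1],[(377.5,267.7),(243.5,335),(473.1,185.7),(377.6,185)])
for z in (.018,.021):
  for n,c,q in(('w0',c0,[(329,240.5),(166,174.5),(341,213.5)]),('w1',c1,[(237,240),(68,174)])): print(n,z,plane(c,q,z)[:,:2].ravel())
print('hub at .1',plane(c0,(418,227.5),.1),plane(c1,(304,226.5),.1))
print('knob top .140',plane(c0,(385.2,267.6),.14),plane(c1,(259,267.1),.14))
print('bolt at .01',plane(c0,(473.1,185.7),.01),plane(c1,(377.6,185),.01),plane(S,[(377.5,267.7),(354.7,290.8)],.01),plane(D,[(243.5,335),(208,317)],.01))
# clamp arm side line at z .088 in w1: front edge corners, and foot far edge w1 at z~.008
print('arm front w1',plane(c1,[(287,196.5),(278,229)],.088)[:,:2], 'w0',plane(c0,[(395,201),(384,230)],.088)[:,:2])
E
```

```text
cam [ 0.3774 -0.0002  0.4301] [0.3775 0.1185 0.4303]
A [0.5607 0.0647 0.0237] 0.0002261883097385089
B [ 0.4741 -0.1357  0.0226] 0.0005335647548316751
hub w [0.5127 0.1446 0.0972] 0.00032891494197012536
knob w [0.5353 0.0998 0.1417] 0.00010514810321808516
bolt1 w [0.4902 0.2409 0.016 ] 9.002528364342169e-05
bolt1 s [0.4904 0.2431 0.0155] 0.0005065433225414194
bolt2 s [0.5732 0.2236 0.0137] 0.000732075692112266
hub s [0.5106 0.1472 0.0958] 0.0004568856745087381
bolt1 all [0.4905 0.2422 0.0145] 0.001032746575685456
w0 0.018 [ 0.5635  0.0656  0.4757 -0.1373  0.5262  0.0791]
w1 0.018 [ 0.563   0.064   0.4746 -0.1385]
w0 0.021 [ 0.5622  0.0652  0.475  -0.1363  0.5251  0.0785]
w1 0.021 [ 0.5617  0.0644  0.4739 -0.1366]
hub at .1 [[0.5119 0.1434 0.1   ]] [[0.5112 0.1444 0.1   ]]
knob top .140 [[0.5363 0.1004 0.14  ]] [[0.5361 0.0997 0.14  ]]
bolt at .01 [[0.4919 0.2445 0.01  ]] [[0.4917 0.2427 0.01  ]] [[0.485  0.2416 0.01  ]
 [0.5697 0.2221 0.01  ]] [[0.492  0.2404 0.01  ]
 [0.5747 0.2222 0.01  ]]
arm front w1 [[0.4826 0.127 ]
 [0.5188 0.1176]] w0 [[0.4871 0.1209]
 [0.5197 0.1127]]
```

The clamp origin is (0.512,0.144) with its y axis at about 13° off world y. The knob is 50 mm from the hub, which gives crank ≈ 0.85 rad. The batten is 219.5 mm long, its top is at about 22 mm, its centre is (0.499,-0.0275) and it is 10.5° off the clamp's y. All of this agrees with the text, so I'll grasp now.

```bash
cat >> h.py <<'E'
np.set_printoptions(precision=4,suppress=True)
O=np.array([.512,.144]);yaw=np.radians(-13.0)
ex=np.array([np.cos(yaw),np.sin(yaw)]);ey=np.array([-ex[1],ex[0]])
def w(x,y,z): return np.r_[O+x*ex+y*ey,z]
def ori(a): # tool x at world angle a, tool down
    x=np.array([np.cos(a),np.sin(a),0]);z=np.array([0,0,-1.]);return Ro.from_matrix(np.c_[x,np.cross(z,x),z]).as_quat()
def clampf():
    f=np.array(arm.read_ft_force()); return np.array([f[:2]@ex,f[:2]@ey,f[2]])
def tipc():
    p=np.array(arm.read_tool_pos())[:2]-O; return np.array([p@ex,p@ey])
E
python3 - <<'E'
from h import *
by=np.array([.399,.917]);C=np.array([.499,-.0275]);ab=np.arctan2(by[1],by[0]);ac=np.arctan2(ey[1],ey[0])
g=C-.06*by
for s in(0,np.pi):
    print(s,arm.ik(np.r_[g,.078],ori(ab+s)),arm.ik(w(0,-.14,.078),ori(ac+s)))
s=np.pi if arm.ik(np.r_[g,.078],ori(ab+np.pi)) is not None else 0
print('s',s)
arm.movep(np.r_[g,.16],ori(ab+s)); arm.line_to(np.r_[g,.078],.1)
print(clampf()); arm.move_gripper(0.3,25); arm.pause(.2)
print('open',arm.read_opening(),arm.read_finger_force(),clampf(),arm.read_tool_pos(),arm.read_time())
E
```

```text
0 [-0.1474  0.7745  0.42    2.1065 -0.7791  0.4179  0.4854] [-0.3106  0.7656  0.3804  2.1101 -0.7289  0.3967  0.4321]
3.141592653589793 [ 0.3889  0.7628 -0.3963  2.0901  0.7086  0.4223  2.1628] [ 0.2012  0.7618 -0.3964  2.0945  0.7129  0.4196  2.1535]
s 3.141592653589793
[ 0.4122 -0.3521 -0.206 ]
open 0.48502418186594976 26.55761808156967 [-0.6407 -1.1841  5.7624] [ 0.4752 -0.0826  0.0784] 6.6
```

```bash
python3 - <<'E'
from h import *
ac=np.arctan2(ey[1],ey[0])+np.pi
arm.line_to(w(0,-.212,.078),.04,ori(ac)); print(clampf())
arm.line_to(w(0,-.155,.078),.05); b=clampf(); print('base',b,arm.read_time())
for y in np.arange(-.153,-.125,.001):
    arm.line_to(w(0,y,.078),.02); f=clampf(); print(round(y,3),f,arm.read_opening())
    if f[1]-b[1]<-7: break
arm.pause(.3);print(clampf(),tipc(),arm.read_time())
cv2.imwrite("pics/b0.png",snapshot("side"));cv2.imwrite("pics/b1.png",snapshot("scene"))
a=cv2.imread("pics/b0.png")[170:370,140:340];d=cv2.imread("pics/b1.png")[150:350,210:410]
cv2.imwrite("pics/b.png",cv2.resize(np.hstack([a,d]),(800,400),interpolation=cv2.INTER_CUBIC))
E
```

```text
[ 0.3714 -0.1482  6.8756]
base [-0.1647 -3.055   8.0937] 8.6083
-0.153 [-0.8695 -3.4782  7.5114] 0.48438008193837545
-0.152 [ 0.993  -4.4023  8.0335] 0.4846427091286052
-0.151 [-0.0099 -5.7171  9.044 ] 0.4867025260410801
-0.15 [ 0.3563 -4.9625  8.8209] 0.48925306017998116
-0.149 [-0.4637 -5.9524  7.9307] 0.4841351424304989
-0.148 [-0.0584 -5.1174  9.7539] 0.484653510942729
-0.147 [ 0.1922 -5.7966  9.3366] 0.48797305389934525
-0.146 [ 0.0159 -4.3912  8.2646] 0.4842201620208576
-0.145 [-0.6416 -4.8828  9.302 ] 0.4877852096846421
-0.144 [-0.5613 -4.9211  9.0937] 0.48207114319748884
-0.143 [ 0.2494 -5.7975  9.6523] 0.48285214772553425
-0.142 [-0.0214 -4.731   8.9061] 0.48511995811768743
-0.141 [ 0.317  -4.9771  9.397 ] 0.4835547990011912
-0.14 [ 0.3424 -5.6298  8.7832] 0.4849661404836402
-0.139 [-0.0874 -4.1193  8.9235] 0.4866466159189876
-0.138 [-0.1989 -4.7     9.3829] 0.48349741496266746
-0.137 [ 0.3786 -5.928   9.3704] 0.4879483798504876
-0.136 [-0.4544 -8.0955 10.3395] 0.4794689352796966
-0.135 [ 0.891  -8.2271 11.3276] 0.4816601006258065
-0.134 [ 0.3319 -9.3964 10.7778] 0.48599372738646057
-0.133 [  0.0858 -10.8762  12.4091] 0.4836064178754325
[  0.0424 -11.4042  12.3916] [-0.0001 -0.139 ] 14.1583
```

View pics/b.png

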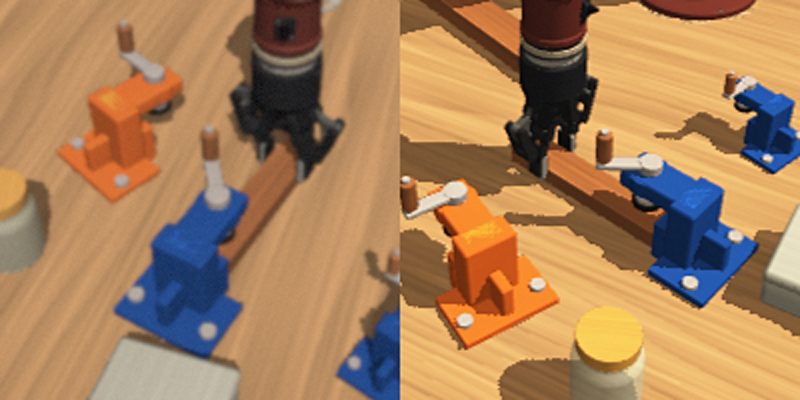

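The batten's far end is under the pad and at the upright in both views. The TCP stalled at clamp y=-0.139, where -0.140 means butted. I'll press a touch more to confirm the stall, then release, rise and check from above.

```bash
python3 - <<'E'
from h import *
import pickle
for y in(-.131,-.129,-.127):
    arm.line_to(w(0,y,.078),.02); arm.pause(.1); print(y,clampf(),tipc())
arm.move_gripper(1.0); arm.pause(.1); print(clampf(),tipc())
p=np.array(arm.read_tool_pos()); arm.line_to(np.r_[p[:2],.2],.2)
arm.movep((.44,.06,.36),[0,1,0,0]); arm.pause(.2)
c=cam("wrist");im=snapshot("wrist");cv2.imwrite("pics/w2.png",im);pickle.dump(c,open("w2.pkl","wb"))
pts={n:proj(c,w(*q))[0] for n,q in dict(hub=(0,0,.1),corL=(.021,-.19,.021),corR=(-.021,-.19,.021),stop=(0,.03,.021)).items()};print(pts,arm.read_time())
cv2.imwrite("pics/w2c.png",cv2.resize(im[100:310,160:440],(800,600),interpolation=cv2.INTER_CUBIC))
E
```

```text
-0.131 [  1.8278 -13.1068  12.9398] [-0.0001 -0.1385]
-0.129 [  1.2904 -15.0193  12.8589] [-0.    -0.138]
-0.127 [  2.0019 -17.294   12.2138] [-0.     -0.1373]
[ 0.543  -0.0829  0.3201] [-0.0001 -0.1266]
{'hub': array([359.8229, 246.4376]), 'corL': array([193.9205, 202.9046]), 'corR': array([199.1097, 170.5323]), 'stop': array([368.5941, 224.6328])} 17.9
```

View pics/w2c.png

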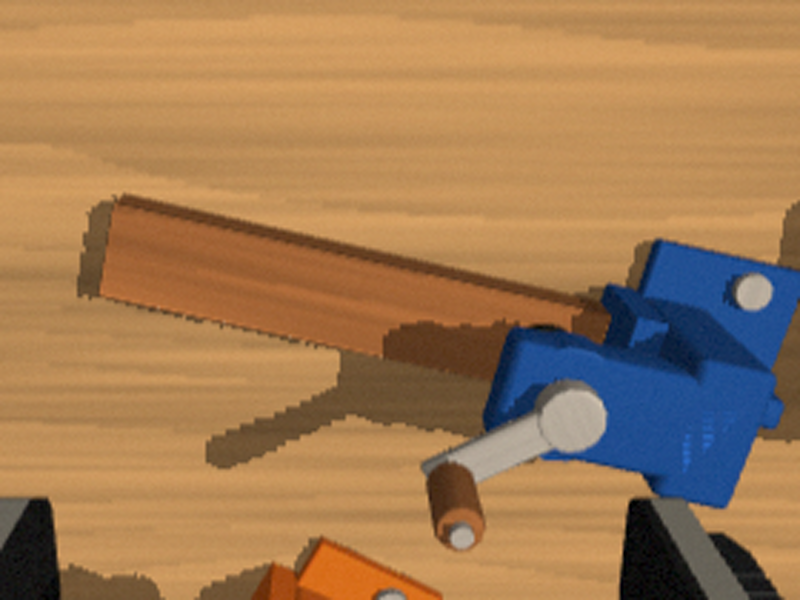

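The batten's rear corners are at crop (102,296) and (118,207), i.e. (195.7,203.6) and (201.3,172.5) px. That is within about 2 px of the butted prediction, and the +y end meets the upright at (605,310). It is square and centred. The hub at (572,417) and knob top at (461,536) match the estimates, so I'll grip the knob next.

```bash
cat >> h.py <<'E'
Z=.181;R0=.05;A0=np.arctan2(.1002-O[1],.536-O[0])
def kp(q): a=A0-q; return np.r_[O+R0*np.array([np.cos(a),np.sin(a)]),Z]   # q = turned clockwise since start
def crank(n=6,bias=(0,0)):
    F=[];P=[]
    for _ in range(n): F.append(arm.read_ft_force()[:2]);P.append(arm.read_tool_pos()[:2]);arm.pause(.01)
    F=np.mean(F,0)-bias;r=np.mean(P,0)-O
    q=(A0-np.arctan2(r[1],r[0]))%(2*np.pi);u=r/np.linalg.norm(r);t=np.array([u[1],-u[0]]) # clockwise tangent
    return (q if q<6 else q-2*np.pi),-F@t*np.linalg.norm(r)/.05,F@u,np.linalg.norm(r)
E
python3 - <<'E'
from h import *
import json
best=None
for d in range(0,360,30):
    qs=[arm.ik(kp(q),ori(np.radians(d))) for q in np.arange(0,5.3,.4)]
    if any(q is None for q in qs): continue
    qs=np.array(qs);lo=np.array([-3.12,-.3,-1.34,.26,-1.36,.01,-2.84]);hi=np.array([3.12,2.06,1.32,2.42,4.5,1.98,2.84])
    m=np.minimum(qs-lo,hi-qs).min(); j=np.abs(np.diff(qs,axis=0)).max()
    print(d,round(m,2),round(j,2))
    if j<.5 and (best is None or m>best[0]): best=(m,d)
d=best[1];print('use',d)
o=ori(np.radians(d)); k=kp(0)
arm.movep(np.r_[k[:2],.26],o); arm.line_to(k,.1); arm.pause(.2)
b=np.mean([arm.read_ft_force()[:2] for _ in range(5)],0)
arm.move_gripper(0.1,40); arm.pause(.2)
json.dump(dict(d=d,b=list(b)),open("k.json","w"))
print('open',arm.read_opening(),'bias',b,arm.read_ft_force(),crank(bias=b),arm.read_time())
E
```

```text
0 0.19 0.05
30 0.38 0.05
60 0.38 0.05
90 0.39 0.05
120 0.39 0.05
150 0.39 0.05
180 0.39 0.05
210 0.39 0.05
240 0.4 0.05
270 0.4 0.05
300 0.05 0.05
330 -0.0 4.39
use 270
open 0.1971804338630197 bias [-0.7017  0.0598] [-2.7112 -0.306   3.7733] (np.float64(0.007004740623211436), np.float64(-2.1095438784098306), np.float64(-0.9619883735179773), np.float64(0.049756662100543386)) 21.0333
```

```bash
python3 - <<'E'
from h import *
import json
K=json.load(open("k.json"));b=np.array(K['b'])
for q in np.arange(.2,3.21,.2):
    arm.line_to(kp(q),.05); s=crank(3,b); print(round(q,2),np.array(s))
    if s[1]>9.5: print('STOP');break
print(arm.read_opening(),arm.read_ft_force(),arm.read_time())
E
```

```text
0.2 [ 0.1636  5.4478 -0.9047  0.0497]
0.4 [ 0.3838  4.3629 -2.0049  0.0496]
0.6 [ 0.5928  3.8704 -3.0339  0.0496]
0.8 [ 0.7927  3.998  -3.5095  0.0496]
1.0 [ 0.9887  3.812  -4.6243  0.0496]
1.2 [ 1.1805  2.8696 -5.1125  0.0496]
1.4 [ 1.3713  3.3564 -5.4782  0.0496]
1.6 [ 1.5619  3.0136 -4.9167  0.0496]
1.8 [ 1.7522  2.9058 -4.6929  0.0496]
2.0 [ 1.948   3.9861 -3.9365  0.0497]
2.2 [ 2.151   4.1814 -3.7979  0.0498]
2.4 [ 2.36    2.6311 -2.9285  0.05  ]
2.6 [ 2.5563  3.083  -3.197   0.0501]
2.8 [ 2.7531  2.4179 -1.8766  0.0502]
3.0 [ 2.9499  2.378  -1.1733  0.0503]
3.2 [ 3.1475  2.0201 -0.2478  0.0504]
0.1968361637731896 [-1.6293 -1.7841  8.1606] 27.0333
```

Readings taken after a stop fall below the moving drag, so I'll use small steps and read straight away to get a clean baseline before contact.

```bash
python3 - <<'E'
from h import *
import json
K=json.load(open("k.json"));b=np.array(K['b'])
for q in np.arange(3.23,3.60,.03):
    arm.line_to(kp(q),.03); t0=arm.read_time();s0=crank(1,b); s=crank(3,b); print(round(q,2),np.array(s0)[:2],np.array(s),t0)
    if s[1]>9: print('STOP');break
print(arm.read_time())
E
```

```text
3.23 [3.1602 4.0705] [ 3.16    4.0524 -0.8371  0.0505] 27.2833
3.26 [3.1851 5.5936] [ 3.1853  4.4396 -1.019   0.0505] 27.5667
3.29 [3.2144 4.5791] [ 3.2142  4.6096 -0.2797  0.0505] 27.85
3.32 [3.2439 4.4461] [ 3.2437  4.6337 -0.5852  0.0505] 28.1333
3.35 [3.2732 4.6394] [3.2734 4.3089 0.2884 0.0505] 28.4167
3.38 [3.3027 4.1577] [ 3.3028  4.7978 -0.6937  0.0505] 28.7
3.41 [3.3324 5.1138] [ 3.332   4.8813 -0.1403  0.0506] 28.9833
3.44 [3.3614 4.9459] [ 3.3613  4.5234 -0.0809  0.0506] 29.2667
3.47 [3.3912 4.9477] [3.3908 4.7617 0.2275 0.0506] 29.55
3.5 [3.4203 4.1031] [ 3.4205  4.5271 -0.1068  0.0506] 29.8333
3.53 [3.4497 4.8792] [3.4496 5.0408 0.1154 0.0506] 30.1167
3.56 [3.4788 4.1724] [3.479  4.8799 0.0197 0.0506] 30.4
3.59 [3.5081 4.0631] [3.5083 4.7596 0.1469 0.0506] 30.6833
30.7167
```

The baseline is now steady at about 4.7 N. I'll continue until there is a clear rise.

```bash
python3 - <<'E'
from h import *
import json
K=json.load(open("k.json"));b=np.array(K['b']);L=[]
for q in np.arange(3.62,5.2,.03):
    arm.line_to(kp(q),.03); s=crank(4,b); L.append(s[1]); print(round(q,2),np.array(s),round(q-s[0],3))
    if np.mean(L[-2:])>4.7+2.2: print('STOP');break
print(arm.read_ft_force(),arm.read_time())
E
```

```text
3.62 [3.5376 4.4577 0.4892 0.0506] 0.082
3.65 [3.5668 4.6355 0.1453 0.0507] 0.083
3.68 [3.596  4.9569 0.3562 0.0507] 0.084
3.71 [3.6255 4.7062 0.2181 0.0507] 0.085
3.74 [3.6549 4.88   0.1902 0.0507] 0.085
3.77 [3.6839 4.4868 0.7489 0.0507] 0.086
3.8 [3.7128 4.8715 0.6745 0.0507] 0.087
3.83 [3.742  4.8949 0.691  0.0507] 0.088
3.86 [3.7713 4.651  0.8025 0.0507] 0.089
3.89 [3.8006 5.1519 0.1185 0.0507] 0.089
3.92 [3.8297 4.5525 1.1556 0.0507] 0.09
3.95 [3.8588 4.7382 0.8434 0.0507] 0.091
3.98 [3.8881 4.547  0.783  0.0507] 0.092
4.01 [3.9164 4.6067 0.7609 0.0507] 0.094
4.04 [3.9429 4.9207 1.1134 0.0507] 0.097
4.07 [3.9691 5.0712 0.8229 0.0507] 0.101
4.1 [3.9951 5.8672 0.7296 0.0507] 0.105
4.13 [4.0213 5.5795 1.344  0.0507] 0.109
4.16 [4.0474 6.1261 1.5306 0.0507] 0.113
4.19 [4.0735 6.6741 1.3421 0.0507] 0.117
4.22 [4.0991 6.8736 1.432  0.0507] 0.121
4.25 [4.1251 6.8037 1.4596 0.0507] 0.125
4.28 [4.1507 7.2798 1.9556 0.0506] 0.129
STOP
[-6.2496  5.1957  5.5481] 37.2333
```

The pad touched at q≈3.91. The rise is now about 2.5 N (≈26 N on the wood) after 0.24 rad, which matches the expected stiffness. I'll go on to a rise of about 3.8 N (0.38 rad), then relax, release and look.

```bash
python3 - <<'E'
from h import *
import json
K=json.load(open("k.json"));b=np.array(K['b']);L=[]
for q in np.arange(4.31,4.50,.03):
    arm.line_to(kp(q),.03); s=crank(4,b); L.append(s[1]); print(round(q,2),np.array(s),round(q-s[0],3))
    if (len(L)>1 and np.mean(L[-2:])>4.7+3.8) or s[0]>4.30: print('STOP');break
q=s[0]
arm.line_to(kp(q),.02); s=crank(4,b); print('relaxed',np.array(s))
arm.move_gripper(1.0); arm.pause(.1); p=np.array(arm.read_tool_pos()); print(crank(2,b))
arm.line_to(np.r_[p[:2],.28],.15)
arm.movep((.44,.06,.36),[0,1,0,0]); arm.pause(.2)
c=cam("wrist");im=snapshot("wrist");print('q exp px',proj(c,np.r_[kp(q)[:2],.14]),arm.read_time(),arm.read_ft_force())
cv2.imwrite("pics/w3c.png",cv2.resize(im[100:310,160:440],(800,600),interpolation=cv2.INTER_CUBIC))
E
```

```text
4.31 [4.1768 7.541  1.7546 0.0506] 0.133
4.34 [4.2027 7.6463 1.5876 0.0506] 0.137
4.37 [4.2282 7.9543 1.8738 0.0506] 0.142
4.4 [4.2541 8.0688 1.5844 0.0506] 0.146
4.43 [4.2794 9.052  1.9501 0.0506] 0.151
STOP
relaxed [4.262  2.1902 3.0571 0.0505]
(np.float64(4.279440238802955), np.float64(-0.3853238711133572), np.float64(-0.16226084568367743), np.float64(0.04997385327540684))
q exp px [[407.0076 291.5144]] 42.075 [-0.0445  0.4789 -0.5486]
```

View pics/w3c.png

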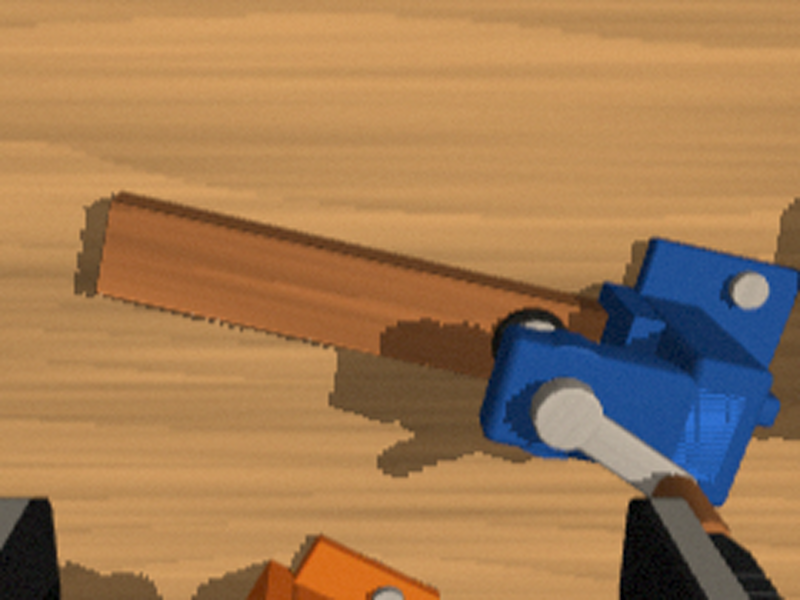

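The last view shows the batten unmoved: its rear corner is at (98,293), and everything in the picture shifted by the same 2–3 px. Its end is still at the upright (605,300), the pad is down on the wood at (530,325), and the crank has been turned past the upright. The robot is clear of everything. The estimated pad force is about 38 N.

```bash
python3 -c "
from station import *
print(ticket.finish_job())"
```

```text
the job is handed in; nothing more can be done
None
```

The batten is butted squarely against the blue clamp's stop, the pad is snugged to about 38 N (estimated from crank feel), the robot has let go, and the job was handed in at about 42 s; no verdict came back.

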